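# Snap the sprung hold-down onto a bushing

## Robot

A 6-joint arm with a two-finger parallel gripper is mounted at the origin on a cart in front of the work surface, level with it; the furniture and walls round the work are solid. World frame = base frame: x ahead of the robot, y to its left, z up, the work surface at z = 0. Lengths are in mm, angles in rad, forces in N, time in s.
With the tool pointing down it reaches from about 350 to 775 mm from the base axis. Payload 7.3 kg.
Tool frame: the origin (TCP) lies between the finger pads; the fingertips stand 22 mm ahead of it and the grasp point (between the pads) lies 3 mm ahead of it; z points along the fingers, x is the direction in which the jaws open and shut, and the axes are right-handed (so a half turn about z gives the same grasp; the last joint's range is limited). The gripper opens to 92 mm and grips with 3 to 60 N. Pads are 19 mm wide; open, the fingers measure 130 mm over their backs; the gripper's body (75 mm by 190 mm) begins 47 mm behind the grasp point.
Start: joints at [-1.275, 0.342, 1.524, -0, 1.275, -0.146], TCP at [224.496, -474.599, 248.741] pointing down, gripper open.
Joint ranges: [-2.53, 2.53], [-0.77, 2.02], [0.04, 2.7], [-1, 4.14], [0.28, 2.66], [-3.11, 3.11]. Speed limits (rad/s): [2.57, 2.57, 3.14, 3.14, 3.14, 3.14].

## Interface

Orientations are given as [roll, pitch, yaw] about the fixed x, y, z axes, in that order (R = Rz(yaw) Ry(pitch) Rx(roll)).
In Python, from plant import * gives the robot as it stands. The module is installed in compiled form; this text tells all that it offers.
- The arm moves only by the shell command python3 -m handwheel 'ROWS' [OPENING]. ROWS is a JSON object of lists of equal length, an entry for each row: "translation": the shift along the world's x, y, z in units of 15 cm (1.0 is 15 cm), a list of three; "twist": the turn about the world's z in units of 90 degrees (1.0 is 90 degrees). In form: {"translation": [[tx, ty, tz], ...], "twist": [twist, ...]}. A call has exactly 8 rows; each row shifts and turns the pose as measured when the row begins; what a row does not reach is not made up. A row lasts 1/8 s, in which the tool goes at most 62.5 mm and 10.7 degrees, less where a joint would pass 70% of its speed; a pose out of reach is approached as far as the arm can. A call with a number of a shift or a turn outside -1 to 1 is refused whole. A call with a gripper value outside its range is refused whole. OPENING is the closure in counts, from 0 (fully open) to 255 (shut), set as the call begins (- or left out, the last holds). The fingers move at their own pace and stop on an object; the grip force is fixed at half the most. Time passes only in rows, so rows that do not move let the fingers close, or fill a call up. It gives the time, the measured TCP pose, the force and the opening at its end, in the units of the state.
- get_obs(): the state, without advancing time (a new reading comes with each control period).
- capture(name): name is "scene" or "top" or "wrist"; returns a dict with "img" (480x640x3 uint8, red, green, blue), "vertical_fov" (degrees; the focal length in pixels is half the picture's height over the tangent of half this angle, whatever the lens; pixels are square), "cx", "cy" (the principal point, pixels), "distortion" ([k1, k2, p1, p2, k3] as OpenCV has them; the pictures are not rectified), "world_from_camera" (4x4, takes a point from camera to world coordinates). Camera axes: x right, y up, looking along -z (the intrinsics and any distortion apply to the point x, -y, -z); pixel columns grow to the right and rows downward; lengths in mm; the calibration is good to about 2 mm. A picture is of the moment at which its call begins. There is no depth.
- close_job(): hands the job in, once; it reports no verdict.
Trained networks look in the newest picture that a camera, given by its name, has taken for a name from the list of things; names that differ only in an ending like _2 or _b are one class to them, and where a whole thing is asked for, a point or a joint stands for the part that bears it (a point fixed in the world has none). Each returns a list of dicts, best first, with "score" (0 to 1); they miss things now and then, are a little off and sometimes report something else, mostly with a low value. They report only what shows in the picture. A call takes as long as a camera call.
- search_frame(camera, label): "position" ([x, y, z] in mm, in the coordinates of the camera as it stood for that picture, good to about 4 mm: the middle of the surface that is visible of it).
- spot_point(camera, label): "position" ([x, y, z] in mm, in the coordinates of the camera as it stood for that picture, good to about 4 mm: a listed point, or the origin of a listed thing).
The state is a dict: "time": time; "joint_positions": joint angles; "dq": joint speeds; "tau": joint torques, N m; "tool_pos": TCP position; "tcp_rot": TCP orientation; "contact_force": force on the tool from outside, world axes, zero at the start; "moment": the same for the moment, N m; "grip_width": finger opening in mm.
Only numpy, scipy, OpenCV 4.12 (cv2) and the standard library are available. Lean on these libraries where they do the work, as an engineer would, in place of code of your own. Each camera call takes 0.05 s, during which the arm holds its last target.

## Task

Slip the brass bushing over the fixture's upright pin so that it sits flat on the plate, and let go of it. Then push the sprung hold-down arm over, past its dead centre, until it snaps down onto the bushing, and press its rubber pad down for about half a second with 10 to 15 N so that the bushing is firmly home; never push on the arm with more than 25 N, and leave the nut, the tape roll and the steel block where they are.

Things in the scene. Friction and masses are not known exactly. Their poses are not given: they have to be found in the camera images.
- bushing_center (a point): Centre (half-way up) of the loose brass bushing: a plain upright ring, 36 mm outside diameter, 19 mm bore, 20 mm tall, 0.06 to 0.13 kg, standing on the bench. z is its axis.
- pin_seat (a point): On the axis of the steel locating pin, at the upper face of the plate (12 mm above the bench). Pin: 16 mm diameter, 17 mm tall above the plate, its top 6 mm tapering to 9 mm. Axes are the fixture's: z up, y from the pin toward the arm's hinge (90 mm away), x along the hinge axis. A seated bushing's centre is 10 mm above this point. Blue plate 90 (x) x 200 (y) x 12 mm, screwed down.
- hinge (a point): Centre of the hold-down arm's hinge, 44 mm above the plate; axes as the fixture's, hinge axis = x. Steel cheeks stand at x = +-13 to 18 mm and reach 4 mm above it; a spring strut lies at x = +20 to 32 mm. The arm is 20 mm wide, 10 mm thick, centre line through the hinge, and ends 135 mm from it. Its rubber foot, 90 mm from the hinge, 24 mm below the centre line, bears on the bushing's top.
- hold_down (a joint): Arm angle, rad. 0 = parked on its stop, 30 degrees behind upright, away from the pin; 0.52 = upright; 2.09 = level, foot on a seated bushing; 2.15 = end stop with no bushing. A spring pulls it back with up to about 8 N at the pad, falling to none at the dead centre, which is hidden, between 1.1 and 1.6 rad; beyond it the arm runs ahead and snaps down. Down, it gives only about 1 mm under 20 N.
- nut_center (a point): Centre of the plain steel hexagon nut, 30 by 35 by 16 mm, lying on the bench; a bystander.
- tape_center (a point): Centre of the roll of adhesive tape, 69 mm across, 18 mm tall, lying flat behind the fixture; a bystander.
- block_center (a point): Centre of the ground steel block, 24 by 24 by 18 mm; a bystander.
- pad_foot (a point): On the arm's end, 115 mm from the hinge along the arm, 5 mm off its centre line, on the face that looks up when the arm is down (parked, it looks away from the pin and downward). z = outward normal, y = along the arm toward the hinge. Here a black rubber pad, 28 (x) by 34 mm, stands on a set screw: its face lies 4 to 10 mm out from this point, set differently each time. Push and press on the pad.

How it is judged:
By the outcome, as a careful person would: the job done as asked, in the order asked, and still so for the second after the job is handed in, with the robot touching nothing.
It also fails if it takes over 64 s, if anything falls off the work surface, if the arm or the gripper's body presses on something with over 40 N, if the wrist force passes 120 N, or if a joint passes its speed limit or range.

## Working session

There is one attempt and no reset: what is moved stays moved. The work goes in short steps, Python scripts to look and compute and a shell command to move; the robot and the scene stay as the last step left them, time stands still between calls to the robot, and variables do not carry over. Pictures are saved under pics/ and viewed, and the job is handed in when it is done.

```bash
mkdir -p pics; cat > h.py <<'E'
from plant import *
import numpy as np, cv2
def snap(n,f):
    c=capture(n); cv2.imwrite('pics/'+f+'.png',c['img'][:,:,::-1]); return c
def K(c):
    f=240/np.tan(np.radians(c['vertical_fov'])/2)
    return np.array([[f,0,c['cx']],[0,f,c['cy']],[0,0,1]])
def ray(c,u,v):
    p=cv2.undistortPoints(np.array([[[u,v]]],float),K(c),np.array(c['distortion'],float))[0,0]
    T=np.array(c['world_from_camera']); d=T[:3,:3]@np.array([p[0],-p[1],-1]); return T[:3,3],d
def onz(c,u,v,z):
    o,d=ray(c,u,v); return o+d*(z-o[2])/d[2]
def proj(c,P):
    T=np.array(c['world_from_camera']); q=T[:3,:3].T@(np.array(P,float)-T[:3,3]); q=np.array([q[0],-q[1],-q[2]])
    return cv2.projectPoints(q.reshape(1,1,3),np.zeros(3),np.zeros(3),K(c),np.array(c['distortion'],float))[0][0,0]
def w(c,p):
    T=np.array(c['world_from_camera']); return T[:3,:3]@np.array(p)+T[:3,3]
E
python3 - <<'E'
from h import *
import pickle
o=get_obs(); print(o['time'],o['tool_pos'],o['tcp_rot'],o['contact_force'],o['grip_width'])
for n in ['scene','top']:
    c=snap(n,n+'0'); pickle.dump(c,open(n+'0.pkl','wb'))
    print(n,np.round(c['world_from_camera'],3).tolist(),c['vertical_fov'])
    for l in ['bushing_center','pin_seat','hinge','nut_center','tape_center','block_center','pad_foot']:
        r=spot_point(n,l); print(l,[(np.round(w(c,x['position']),1).tolist(),round(x['score'],2)) for x in r[:2]])
print(get_obs()['time'])
E
```

```text
0.0 [ 224.39148253 -474.21296087  248.0440522 ] [-3.14136505e+00  1.57457971e-03 -1.12895408e+00] [-0.21556133 -0.09581203  0.61990921] 91.96225379580828
scene [[-0.588, 0.47, -0.659, -100.632], [-0.809, -0.328, 0.488, 553.419], [0.013, 0.82, 0.573, 691.084], [0.0, 0.0, 0.0, 1.0]] 48.680566120077124
bushing_center [([445.7, -152.1, 12.1], 0.83)]
pin_seat [([553.9, 21.0, 13.9], 0.74)]
hinge [([537.2, 108.0, 62.3], 0.89), ([444.3, -154.7, 11.1], 0.54)]
nut_center [([673.4, -86.9, 6.5], 0.63)]
tape_center [([692.6, 68.6, 10.5], 0.84)]
block_center [([426.7, 307.0, 3.3], 0.85)]
pad_foot [([513.3, 168.3, 151.8], 0.92)]
top [[-0.026, 0.998, -0.049, 487.257], [-1.0, -0.026, 0.004, 87.13], [0.003, 0.049, 0.999, 1205.254], [0.0, 0.0, 0.0, 1.0]] 44.25010257908143
bushing_center [([440.5, -155.3, 8.1], 0.64)]
pin_seat [([550.3, 19.0, 15.6], 0.98)]
hinge [([528.8, 109.4, 52.2], 0.73)]
nut_center [([676.1, -87.0, 4.3], 0.57)]
tape_center [([687.7, 67.1, 10.7], 0.65)]
block_center [([425.0, 308.1, 13.5], 0.42)]
pad_foot [([509.5, 166.8, 150.8], 0.55)]
0.8
```

View images.

View pics/scene0.png

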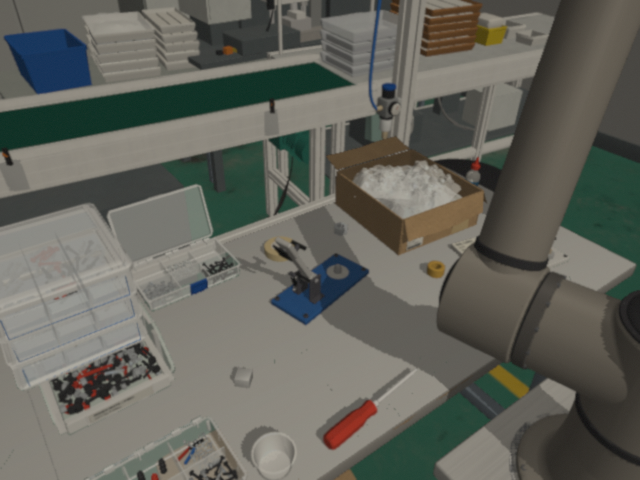

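View pics/top0.png

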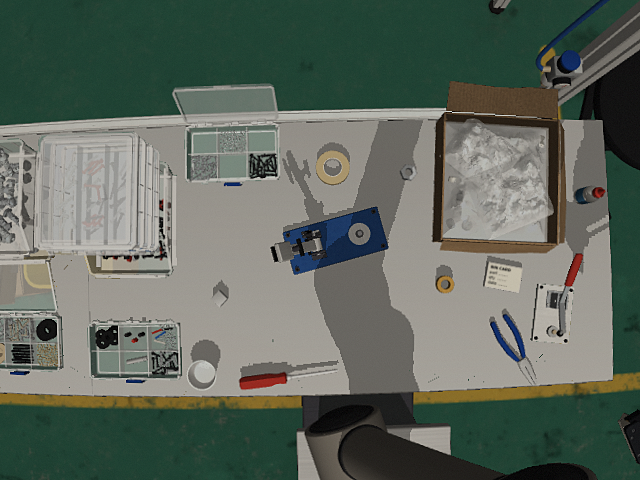

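```bash
python3 - <<'E'
import pickle,cv2
for n,(x0,y0,x1,y1) in {'scene0':(0,100,640,480),'top0':(200,150,480,360)}.items():
    im=pickle.load(open(n+'.pkl','rb'))['img'][y0:y1,x0:x1,::-1]
    s=min(800/(x1-x0),600/(y1-y0)); cv2.imwrite(f'pics/{n}z.png',cv2.resize(im,None,fx=s,fy=s,interpolation=cv2.INTER_CUBIC))
E
```

```text
(no output)
```

View pics/top0z.png

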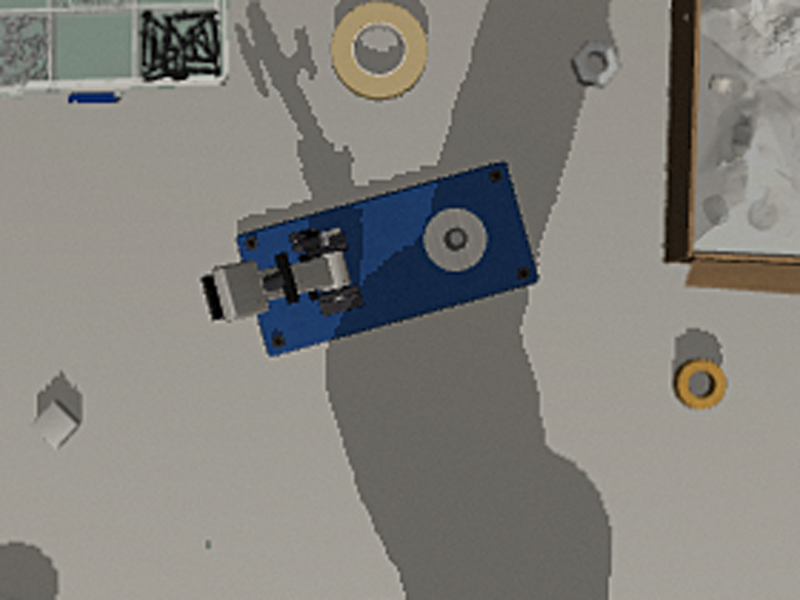

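```bash
python3 - <<'E'
from h import *
import pickle
c=pickle.load(open('top0.pkl','rb'))
Z=lambda a,b:(200+a/2.857,150+b/2.857)
for n,p,z in [('pin top',(456,239),29),('disc',(456,239),12),('bush',(700,384),20),('c1',(505,162),12),('c2',(538,281),12),('c3',(270,355),12),('c4',(238,238),12)]:
    print(n,np.round(onz(c,*Z(*p),z),1))
im=cv2.cvtColor(c['img'],cv2.COLOR_RGB2HSV)
m=cv2.inRange(im,(100,120,40),(125,255,255)); m=cv2.morphologyEx(m[150:360,200:480],cv2.MORPH_CLOSE,np.ones((9,9)))
k,_=cv2.findContours(m,0,1); k=max(k,key=cv2.contourArea); r=cv2.minAreaRect(k); print(r)
for p in cv2.boxPoints(r): print(np.round(onz(c,p[0]+200,p[1]+150,12),1))
m=cv2.inRange(im[260:310,425:470],(12,130,60),(28,255,255)); k,_=cv2.findContours(m,0,1);k=max(k,key=cv2.contourArea);e=cv2.minEnclosingCircle(k);print(e,np.round(onz(c,e[0][0]+425,e[0][1]+260,15),1))
snap('wrist','w0')
E
```

```text
pin top [548.5  18.4  29. ]
disc [549.4  17.4  12. ]
bush [ 442.  -152.2   20. ]
c1 [603.3 -19.1  12. ]
c2 [518.1 -40.   12. ]
c3 [470.7 151.1  12. ]
c4 [554.1 171.9  12. ]
((135.06158447265625, 90.12178039550781), (43.733009338378906, 97.90413665771484), 74.47589111328125)
[556.5 174.4  12. ]
[604.9 -18.4  12. ]
[518.6 -39.6  12. ]
[470.7 152.7  12. ]
((19.6842098236084, 23.778947830200195), 8.607390403747559) [ 443.1 -152.6   15. ]
```

View pics/w0.png

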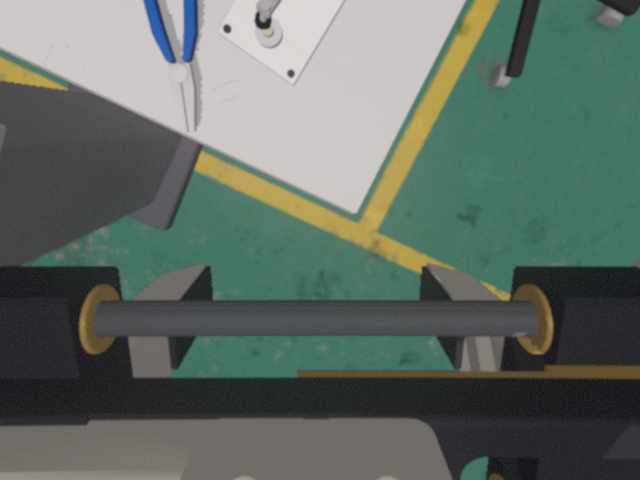

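```bash
python3 -m handwheel '{"translation":[[0.18,0.27,0],[0.18,0.27,0],[0.18,0.27,0],[0.18,0.27,0],[0.18,0.27,0],[0.18,0.27,0],[0.18,0.27,-0.2],[0.1,0.2,-0.2]],"twist":[-0.035,-0.035,-0.035,-0.035,-0.035,-0.035,-0.035,-0.035]}' 0
python3 - <<'E'
from h import *
import pickle
c=snap('wrist','w1');pickle.dump(c,open('w1.pkl','wb'))
print(np.round(c['world_from_camera'],3).tolist(),c['vertical_fov'],c['distortion'])
print(proj(c,[442.5,-152.5,20]))
r=spot_point('wrist','bushing_center');print([(np.round(w(c,x['position']),1).tolist(),round(x['score'],2)) for x in r[:2]])
E
```

```text
time: 1.85
tool_pos: [434.0, -154.4, 190.0]
tcp_rot: [-3.134, -0.006, -1.589]
contact_force: [0.1, -0.4, -1.0]
grip_width: 91.9
[[-0.018, 0.968, 0.249, 501.506], [-1.0, -0.019, 0.003, -154.699], [0.008, -0.249, 0.969, 326.372], [0.0, 0.0, 0.0, 1.0]] 63.98999610364345 [0.01855598 0.         0.         0.         0.        ]
[311.33594277 203.89817802]
[([442.4, -149.7, 13.2], 0.77)]
```

View pics/w1.png

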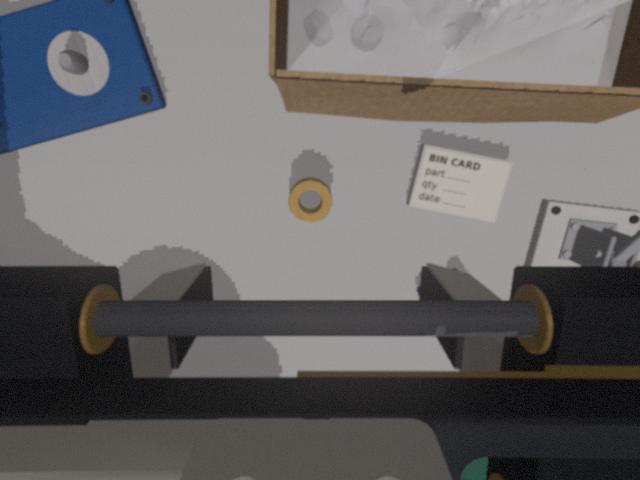

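```bash
python3 - <<'E'
from h import *
import pickle
c=pickle.load(open('w1.pkl','rb')); im=c['img']
hs=cv2.cvtColor(im,cv2.COLOR_RGB2HSV)
m=cv2.inRange(hs[170:230,280:345],(12,130,60),(30,255,255)); k,_=cv2.findContours(m,0,1);k=max(k,key=cv2.contourArea);e=cv2.fitEllipse(k);print(e)
print('bush',onz(c,e[0][0]+280,e[0][1]+170,14))
# bore
k,h=cv2.findContours(m,cv2.RETR_CCOMP,1)
for q in k: print(cv2.contourArea(q), cv2.boundingRect(q))
# disc
d=im[0:130,20:140]; s=5
cv2.imwrite('pics/w1disc.png',cv2.resize(d[:,:,::-1],None,fx=4,fy=4,interpolation=cv2.INTER_CUBIC))
print('box bottom',onz(c,290,108,0),'disc',onz(c,78,62,12))
m=cv2.inRange(hs[20:110,35:125],(0,0,70),(180,60,255));k,_=cv2.findContours(m,0,1);k=max(k,key=cv2.contourArea);e=cv2.fitEllipse(cv2.convexHull(k));print(e,onz(c,e[0][0]+35,e[0][1]+20,12))
E
```

```text
Traceback (most recent call last):
cv2.error: OpenCV(4.12.0) /io/opencv/modules/imgproc/src/shapedescr.cpp:361: error: (-201:Incorrect size of input array) There should be at least 5 points to fit the ellipse in function 'fitEllipseNoDirect'
```

```bash
python3 - <<'E'
from h import *
import pickle
c=pickle.load(open('w1.pkl','rb')); im=c['img']
hs=cv2.cvtColor(im,cv2.COLOR_RGB2HSV)
print(im[200,285:340:3].tolist())
m=((hs[170:230,280:345,1]>100)*255).astype(np.uint8); k,_=cv2.findContours(m,0,1);k=max(k,key=cv2.contourArea);e=cv2.fitEllipse(k);print(e)
print('bush',onz(c,e[0][0]+280,e[0][1]+170,14))
cv2.imwrite('pics/w1disc.png',cv2.resize(im[0:130,20:140,::-1],None,fx=4,fy=4,interpolation=cv2.INTER_CUBIC))
print('box bottom',onz(c,290,108,0),'disc',onz(c,78,62,12))
E
```

```text
[[157, 152, 150], [142, 130, 120], [155, 128, 81], [153, 126, 81], [144, 116, 75], [116, 108, 106], [121, 117, 116], [121, 117, 117], [121, 118, 116], [124, 120, 120], [124, 121, 120], [122, 119, 118], [117, 105, 89], [154, 126, 78], [158, 131, 82], [152, 127, 85], [157, 152, 151], [157, 153, 152], [159, 154, 152]]
((30.001171112060547, 30.11304473876953), (40.42182159423828, 41.38322067260742), 6.136241436004639)
bush [ 444.53645166 -151.42296423   14.        ]
box bottom [ 517.94558896 -136.71673666    0.        ] disc [552.40788897  20.33690279  12.        ]
```

View pics/w1disc.png

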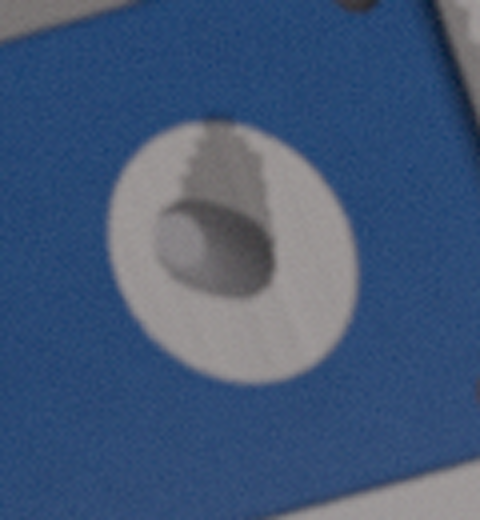

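```bash
python3 - <<'E'
from h import *
import pickle
c=pickle.load(open('w1.pkl','rb'))
for p in [(280,75),(600,90)]:
  o,d=ray(c,*p); q=o+d*(518-o[0])/d[0]; print(q)
c=pickle.load(open('top0.pkl','rb'))
for z in (0,60,100,140): print(onz(c,435,243,z),onz(c,437,250,z))
E
```

```text
[ 518.         -144.75200368  196.64100288]
[ 518.         -307.2574752   110.04062712]
[ 526.82541104 -138.13129923    0.        ] [ 512.32243364 -141.80895121    0.        ]
[ 524.8556381  -126.91731129   60.        ] [ 511.0746487  -130.41188219   60.        ]
[ 523.54245613 -119.44131932  100.        ] [ 510.24279208 -122.81383618  100.        ]
[ 522.22927417 -111.96532736  140.        ] [ 509.41093545 -115.21579017  140.        ]
```

```bash
python3 - <<'E'
from h import *
import pickle
c=pickle.load(open('scene0.pkl','rb'))
b=onz(c,405,247,0);print(b)
for z in (60,80,100,120): print(z,proj(c,[b[0],b[1],z]))
E
python3 -c "
import cv2
i=cv2.imread('pics/scene0.png')[130:290,250:490];cv2.imwrite('pics/sbox.png',cv2.resize(i,None,fx=3.3,fy=3.3,interpolation=2))"
```

```text
[ 545.81788298 -164.97019058    0.        ]
60 [408.00445713 224.40925202]
80 [409.05042428 216.57115728]
100 [410.11997964 208.57038021]
120 [411.2139939 200.4012745]
```

View pics/sbox.png

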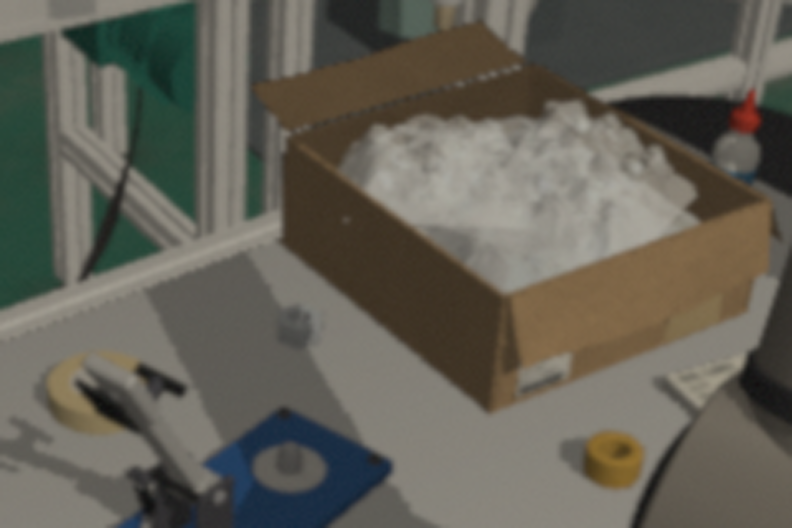

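```bash
python3 -m handwheel '{"translation":[[0.03,0.01,-0.2],[0.03,0.005,-0.2],[0.003,0,-0.2],[0,0,-0.2],[0,0,-0.15],[0,0,-0.1],[0,0,-0.04],[0,0,0]],"twist":[0,0,0,0,0,0,0,0]}' 0
```

```text
time: 2.95
tool_pos: [444.7, -156.8, 24.3]
tcp_rot: [-3.132, -0.009, -1.582]
contact_force: [1.0, -0.2, -0.2]
grip_width: 91.5
```

```bash
python3 -m handwheel '{"translation":[[0,0.015,0],[0,0.01,0],[0,0,0],[0,0,0],[0,0,0],[0,0,0],[0,0,0],[0,0,0]],"twist":[0,0,0,0,0,0,0,0]}' 200
python3 -c "
from h import *
o=get_obs();print(o['tool_pos'],o['grip_width'],o['contact_force'])"
```

```text
time: 3.95
tool_pos: [445.8, -153.4, 26.4]
tcp_rot: [-3.128, -0.011, -1.582]
contact_force: [-0.3, -0.1, 1.9]
grip_width: 35.6
[ 445.83038553 -153.41214811   26.3763681 ] 35.59821879216083 [-0.32947609 -0.09098733  1.93995207]
```

```bash
python3 -m handwheel '{"translation":[[0,0,0.25],[0,0.05,0.3],[0,0.1,0.1],[0,0.2,0],[0.05,0.2,0],[0.1,0.2,0],[0.15,0.1,0],[0.2,0,0]],"twist":[0.05,0.11,0.118,0.118,0.118,0.118,0.118,0.118]}' 
python3 - <<'E'
from h import *
import pickle
for n in ('wrist','top','scene'):
  c=snap(n,n+'2');pickle.dump(c,open(n+'2.pkl','wb'))
o=get_obs();print(o['tool_pos'],o['tcp_rot'])
E
```

```text
time: 4.95
tool_pos: [519.4, -21.5, 126.0]
tcp_rot: [-3.132, -0.009, -0.196]
contact_force: [1.2, -0.6, -1.1]
grip_width: 35.4
[519.96263963 -22.64114664 125.73637957] [-3.13189248 -0.01013259 -0.20385382]
```

View pics/wrist2.png

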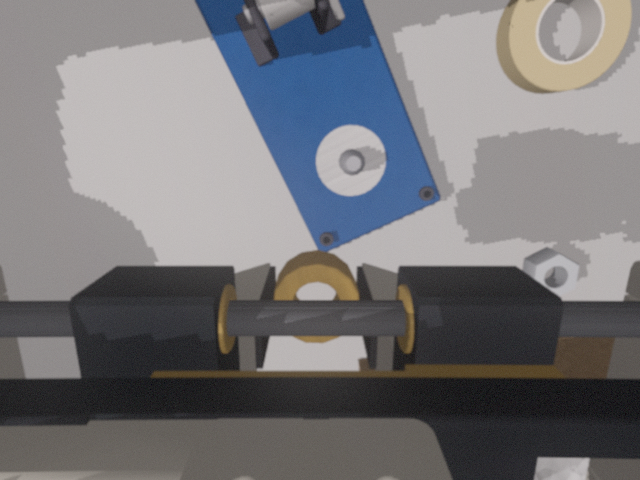

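View pics/scene2.png

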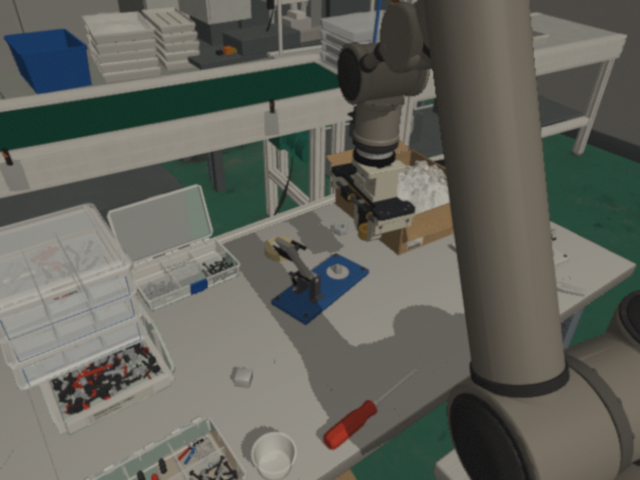

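```bash
python3 - <<'E'
from h import *
import pickle
c=pickle.load(open('wrist2.pkl','rb'))
cv2.imwrite('pics/w2a.png',cv2.resize(c['img'][235:355,250:380,::-1],None,fx=5,fy=5,interpolation=cv2.INTER_CUBIC))
cv2.imwrite('pics/w2b.png',cv2.resize(c['img'][115:205,305:400,::-1],None,fx=6,fy=6,interpolation=cv2.INTER_CUBIC))
E
```

```text
(no output)
```

View pics/w2a.png

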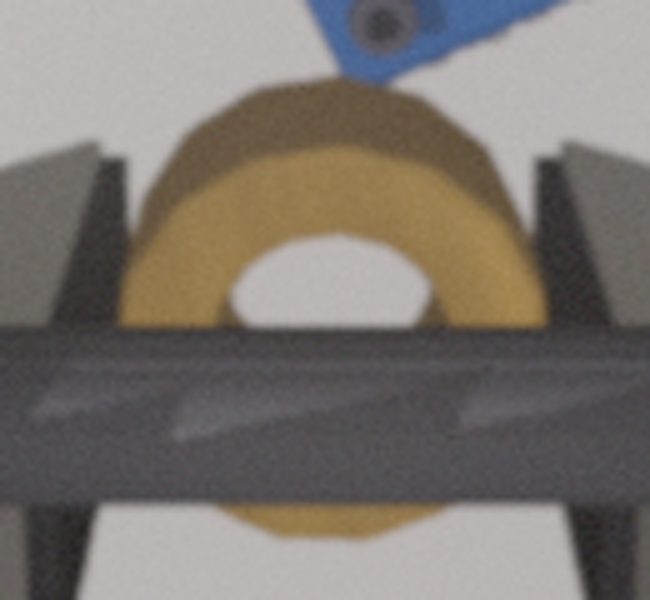

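View pics/w2b.png

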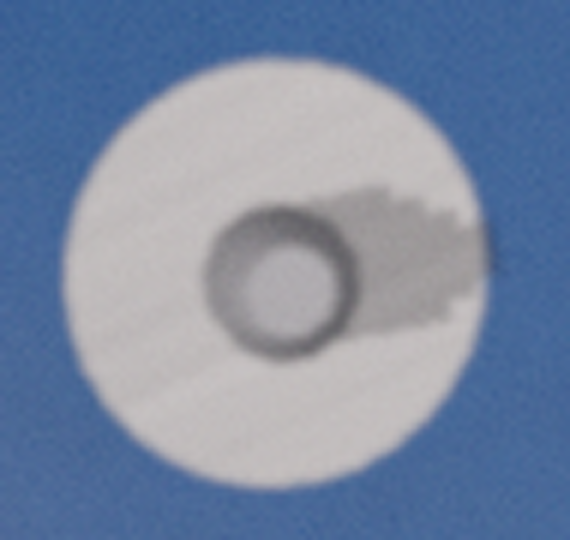

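```bash
python3 - <<'E'
from h import *
import pickle
from scipy.optimize import least_squares
c=pickle.load(open('wrist2.pkl','rb'))
p1=onz(c,353.3,163.3,29);p2=onz(c,351.2,160.3,12);print('pin',p1,p2)
a=np.linspace(0,2*np.pi,73)
def ext(P):
    q=np.array([proj(c,[P[0]+18*np.cos(t),P[1]+18*np.sin(t),P[2]]) for t in a]); return np.array([q[:,1].min(),q[:,1].max(),q[:,0].min(),q[:,0].max()])
obs=np.array([264.4,343,274,359.2])
r=least_squares(lambda P:ext(P)-obs,[520,-22,120]);print(r.x,r.fun)
r=least_squares(lambda P:ext([*P,120.4])-obs,[520,-22]);print(r.x,r.fun)
T=np.array(c['world_from_camera']);print(T[:3,3])
t=pickle.load(open('top2.pkl','rb'));cv2.imwrite('pics/t2.png',cv2.resize(t['img'][180:300,250:450,::-1],None,fx=4,fy=4,interpolation=2))
E
```

```text
pin [551.6087574   20.49146058  29.        ] [552.10352284  20.85217998  12.        ]
[518.89607868 -25.86615843 113.44703718] [ 0.04580963 -0.04826129 -0.04317011  0.04331609]
[519.4438201  -22.67565862] [-1.69375564  2.02968047 -2.11603316  2.13303268]
[531.02207561  45.0751816  262.53089806]
```

View pics/t2.png

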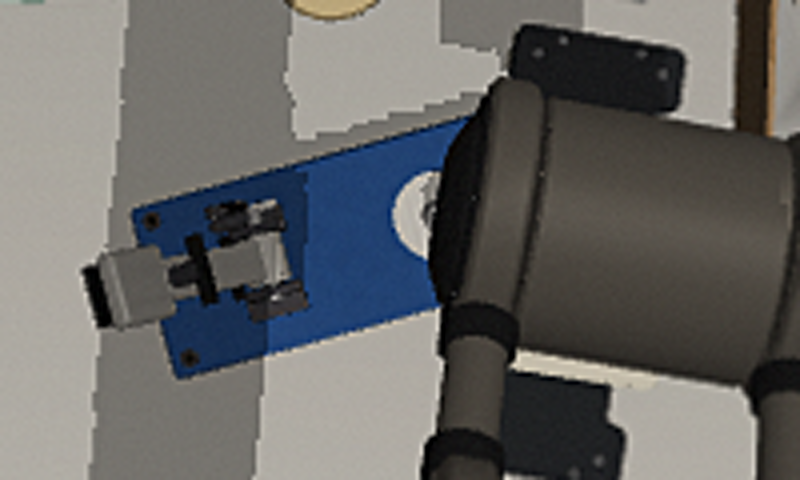

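```bash
python3 -m handwheel '{"translation":[[0.05,0.07,0],[0.05,0.07,0],[0.05,0.07,0],[0.05,0.07,0],[0.017,0.01,0],[0,0,0],[0,0,0],[0,0,0]],"twist":[0.07,0.07,0.07,0.07,0,0,0,0]}' 
python3 - <<'E'
from h import *
import pickle
for n in ('wrist',):
  c=snap(n,n+'3');pickle.dump(c,open(n+'3.pkl','wb'))
for i in range(1): o=get_obs();print(o['tool_pos'],o['tcp_rot'])
cv2.imwrite('pics/w3a.png',cv2.resize(c['img'][195:355,220:420,::-1],None,fx=4,fy=4,interpolation=cv2.INTER_CUBIC))
E
```

```text
time: 6.1
tool_pos: [546.0, 19.8, 123.7]
tcp_rot: [-3.13, 0.0, 0.229]
contact_force: [-0.7, -0.1, -1.6]
grip_width: 35.5
[546.0938585   19.83912229 123.69388506] [-3.13031492e+00  1.43553937e-04  2.28658800e-01]
```

View pics/w3a.png

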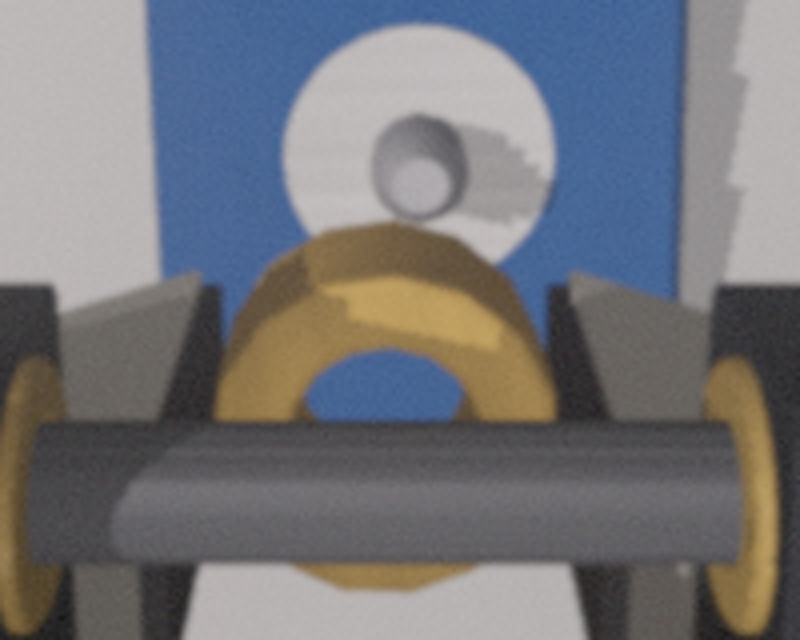

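```bash
python3 - <<'E'
from h import *
import pickle
from scipy.optimize import least_squares
c=pickle.load(open('wrist3.pkl','rb'))
print(c['cx'],c['cy'])
p1=onz(c,325,241.3,29);p2=onz(c,220+419/4,195+160/4,12);print('pin',p1,p2)
a=np.linspace(0,2*np.pi,73)
def ext(P,R):
    q=np.array([proj(c,[P[0]+R*np.cos(t),P[1]+R*np.sin(t),P[2]]) for t in a]); return np.array([q[:,1].min(),q[:,1].max(),q[:,0].min(),q[:,0].max()])
obs=np.array([195+277/4,195+590/4,220+215/4,220+555/4])
zt=123.7-5.4
for R,z in((18,zt),(17,zt),(17.5,zt-2)):
  r=least_squares(lambda P:ext([*P,z],R)-obs,[546,20]);print(r.x,r.fun)
E
```

```text
315.71196905936824 227.36851173772322
pin [551.69049095  20.54994657  29.        ] [552.05630646  20.01804543  12.        ]
[546.27932369  19.01896963] [-1.95300858  2.33110226 -2.32641006  2.32770144]
[546.24690841  19.15619182] [ 0.12604024 -0.14949635  0.1580141  -0.15809736]
[546.47602132  18.18741548] [-0.41041865  0.48590312 -0.48034832  0.48060379]
```

```bash
python3 -m handwheel '{"translation":[[0.037,0.008,0],[0,0,0],[0,0,-0.08],[0,0,-0.08],[0,0,-0.08],[0,0,0],[0,0,0],[0,0,0]],"twist":[0.01,0,0,0,0,0,0,0]}' 
python3 - <<'E'
from h import *
import pickle
for n in ('wrist',):
  c=snap(n,n+'4');pickle.dump(c,open(n+'4.pkl','wb'))
o=get_obs();print(o['tool_pos'],o['tcp_rot'])
cv2.imwrite('pics/w4a.png',cv2.resize(c['img'][195:355,220:420,::-1],None,fx=4,fy=4,interpolation=cv2.INTER_CUBIC))
E
```

```text
time: 7.15
tool_pos: [551.5, 21.0, 84.3]
tcp_rot: [-3.13, 0.002, 0.245]
contact_force: [0.4, 0.9, -0.5]
grip_width: 35.4
[551.55750851  20.97176757  84.36592681] [-3.12987209e+00  1.47171986e-03  2.44598025e-01]
```

View pics/w4a.png

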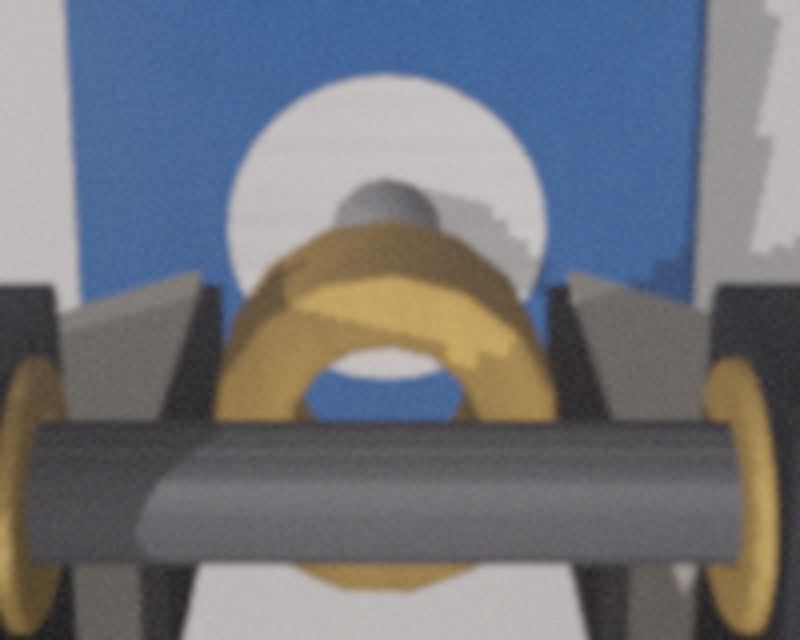

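```bash
python3 - <<'E'
from h import *
import pickle
from scipy.optimize import least_squares
c=pickle.load(open('wrist4.pkl','rb'))
a=np.linspace(0,2*np.pi,73)
def ext(P,R):
    q=np.array([proj(c,[P[0]+R*np.cos(t),P[1]+R*np.sin(t),P[2]]) for t in a]); return np.array([q[:,1].min(),q[:,1].max(),q[:,0].min(),q[:,0].max()])
f=lambda t,b,l,r:np.array([195+t/4,195+b/4,220+l/4,220+r/4])
zt=84.4-5.4
r=least_squares(lambda P:ext([*P[:2],zt],P[2])-f(277,590,215,555),[546,20,17]);print('bush',r.x,r.fun)
r=least_squares(lambda P:ext([*P[:2],12],P[2])-f(73,380,227,547),[546,20,17]);print('disc',r.x,r.fun)
# bottom rim front edge and pin edges
print('pin back edge at z=? ',[onz(c,220+387/4,195+179/4,z) for z in (12,23)])
E
```

```text
bush [551.64026742  20.35391669  17.04620185] [-0.02323692  0.02446652  0.02199451 -0.02196788]
disc [551.90499275  20.4110619   22.88797828] [ 0.11721303 -0.12329692 -0.11474441  0.11460695]
pin back edge at z=?  [array([550.06364275,  27.80988487,  12.        ]), array([549.27822758,  30.89243852,  23.        ])]
```

```bash
python3 -m handwheel '{"translation":[[0.001,0,-0.06],[0,0,-0.06],[0,0,-0.04],[0,0,-0.04],[0,0,-0.03],[0,0,-0.03],[0,0,-0.02],[0,0,0]],"twist":[0,0,0,0,0,0,0,0]}' 
python3 - <<'E'
from h import *
for i in range(1):
  o=get_obs();print(o['tool_pos'],o['contact_force'],o['moment'])
E
```

```text
time: 8.2
tool_pos: [551.8, 20.9, 39.5]
tcp_rot: [-3.13, 0.001, 0.245]
contact_force: [0.7, 0.9, -0.8]
grip_width: 35.6
[551.82209605  20.94541762  39.52955579] [ 0.67208761  0.86689228 -0.81865236] [-0.00550288 -0.09029298  0.01663669]
```

```bash
python3 -m handwheel '{"translation":[[0,0,-0.01],[0,0,-0.005],[0,0,-0.003],[0,0,-0.003],[0,0,0],[0,0,0],[0,0,0],[0,0,0]],"twist":[0,0,0,0,0,0,0,0]}' 
```

```text
time: 9.2
tool_pos: [552.0, 21.0, 38.4]
tcp_rot: [-3.131, -0.0, 0.245]
contact_force: [-1.8, 0.7, 2.7]
grip_width: 35.5
```

```bash
python3 -m handwheel '{"translation":[[0,0,0],[0,0,0],[0,0,0],[0,0,0],[0,0,0],[0,0,0.1],[0,0,0.2],[0,0,0.3]],"twist":[0,0,0,0,0,0,0,0]}' 60
python3 - <<'E'
from h import *
import pickle
c=snap('wrist','wrist5');pickle.dump(c,open('wrist5.pkl','wb'))
print(c['world_from_camera'][:3,3])
c=snap('scene','scene5');pickle.dump(c,open('scene5.pkl','wb'))
cv2.imwrite('pics/s5z.png',cv2.resize(c['img'][200:340,240:420,::-1],None,fx=4,fy=4,interpolation=2))
E
```

```text
time: 10.2
tool_pos: [550.5, 21.1, 128.9]
tcp_rot: [-3.129, 0.005, 0.245]
contact_force: [0.6, -0.0, 0.7]
grip_width: 70.2
[534.68472263  86.36532853 265.62556495]
```

View pics/wrist5.png

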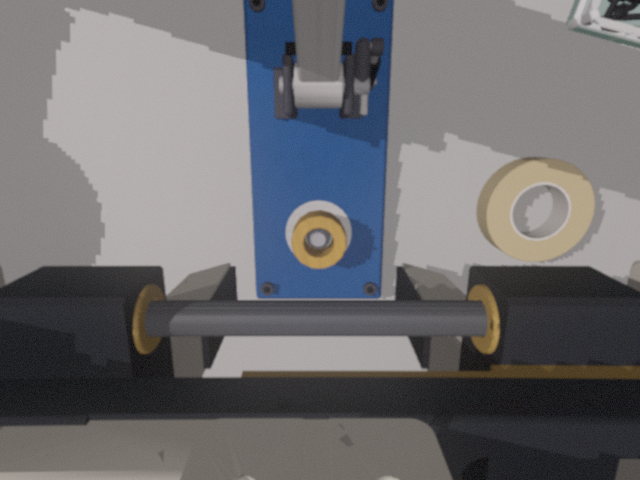

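View pics/s5z.png

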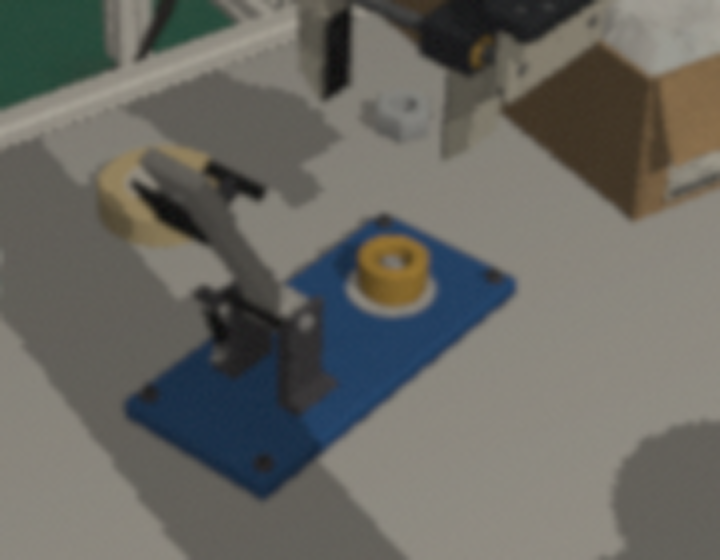

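```bash
python3 -m handwheel '{"translation":[[0,0,0.3],[0,0,0.3],[-0.06,0.25,0.1],[-0.06,0.25,0],[-0.06,0.25,0],[-0.06,0.25,0],[-0.06,0.25,0],[0,0,0]],"twist":[0,0,0,0,0,0,0,0]}' 255
python3 - <<'E'
from h import *
import pickle
o=get_obs();print(o['tool_pos'],o['tcp_rot'],o['grip_width'])
c=snap('scene','scene6');pickle.dump(c,open('scene6.pkl','wb'))
cv2.imwrite('pics/s6z.png',cv2.resize(c['img'][140:340,200:440,::-1],None,fx=3,fy=3,interpolation=2))
E
```

```text
time: 11.3
tool_pos: [506.2, 213.0, 247.1]
tcp_rot: [-3.133, -0.013, 0.243]
contact_force: [0.0, -0.6, -1.2]
grip_width: 0.9
[506.23480078 212.99868526 247.07972926] [-3.13348849 -0.01303477  0.24251843] 0.8996927122822217
```

View pics/s6z.png

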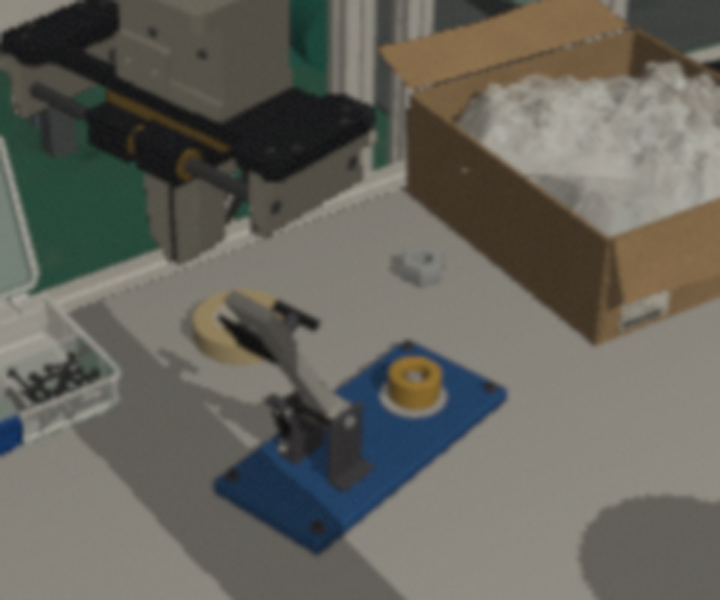

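```bash
python3 -m handwheel '{"translation":[[-0.016,0,-0.1],[0,0,-0.1],[0,0,-0.1],[0,0,-0.1],[0,0,-0.08],[0,0,-0.05],[0,0,0],[0,0,0]],"twist":[0,0,0,0,0,0,0,0]}'
python3 - <<'E'
from h import *
import pickle
o=get_obs();print(o['tool_pos'],o['tcp_rot'],o['contact_force'])
c=snap('scene','scene7');pickle.dump(c,open('scene7.pkl','wb'))
cv2.imwrite('pics/s7z.png',cv2.resize(c['img'][140:340,200:440,::-1],None,fx=3,fy=3,interpolation=2))
E
```

```text
time: 12.35
tool_pos: [506.3, 206.1, 164.6]
tcp_rot: [-3.136, -0.014, 0.235]
contact_force: [-0.2, -0.0, -0.2]
grip_width: 0.3
[506.33652625 206.147952   164.63544544] [-3.13601571 -0.01431571  0.23547303] [-0.17956959 -0.03970747 -0.17707872]
```

View pics/s7z.png

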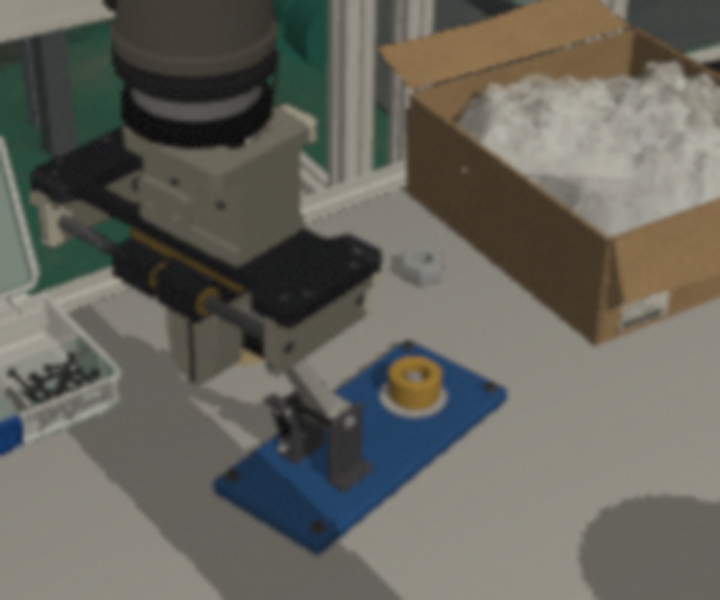

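```bash
python3 -m handwheel '{"translation":[[0.0065,-0.026,0.015],[0.0065,-0.026,0.015],[0.0065,-0.026,0.015],[0.0065,-0.026,0.01],[0.0065,-0.026,0.01],[0.0065,-0.026,0.01],[0.0065,-0.026,0.01],[0,0,0]],"twist":[0,0,0,0,0,0,0,0]}'
```

```text
time: 13.4
tool_pos: [512.5, 182.5, 180.5]
tcp_rot: [-3.126, -0.018, 0.236]
contact_force: [-0.4, 4.6, -2.9]
grip_width: 0.2
```

```bash
python3 -m handwheel '{"translation":[[0.0065,-0.026,0.008],[0.0065,-0.026,0.008],[0.0065,-0.026,0.008],[0.0065,-0.026,0.008],[0.0065,-0.026,0.008],[0.0065,-0.026,0.008],[0.0065,-0.026,0.005],[0.0065,-0.026,0.005]],"twist":[0,0,0,0,0,0,0,0]}'
python3 - <<'E'
from h import *
o=get_obs();p=o['tool_pos'][:2]-np.array([551.9,20.4]);print('s',p@[-.2436,.9699]-90,'x',p@[.9699,.2436],o['tool_pos'][2],o['contact_force'])
c=snap('scene','scene8')
cv2.imwrite('pics/s8z.png',cv2.resize(c['img'][140:340,200:440,::-1],None,fx=3,fy=3,interpolation=2))
E
```

```text
time: 14.4
tool_pos: [519.0, 157.1, 191.7]
tcp_rot: [-3.114, -0.02, 0.237]
contact_force: [-1.7, 4.8, 2.0]
grip_width: 0.5
s 50.560501476123875 x 1.4294229002199894 191.72986596423598 [-1.65617515  4.82297934  1.99128053]
```

View pics/s8z.png

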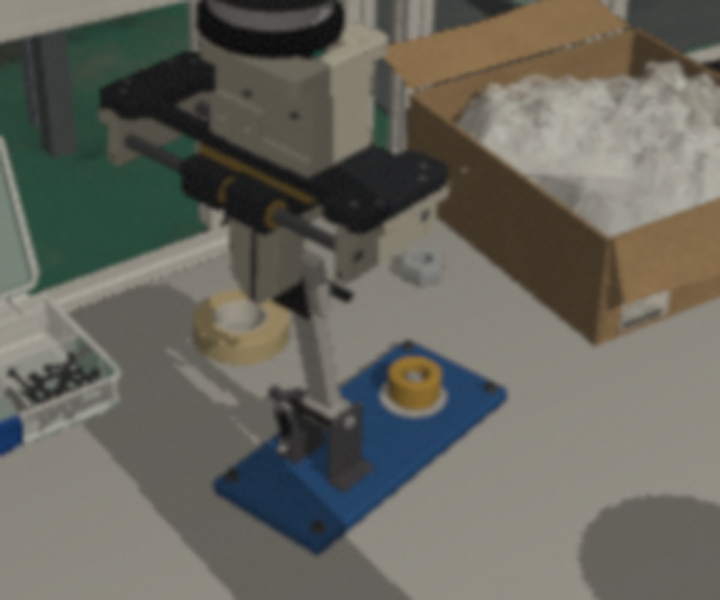

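```bash
python3 -m handwheel '{"translation":[[0.01,-0.039,0],[0.01,-0.039,0],[0.01,-0.039,0],[0.01,-0.039,0],[0.01,-0.039,0],[0.01,-0.039,0],[0.01,-0.039,0],[0.01,-0.039,0]],"twist":[0,0,0,0,0,0,0,0]}'
cat > st.py <<'E'
from h import *
o=get_obs();p=o['tool_pos'][:2]-np.array([551.9,20.4]);print('s',p@[-.2436,.9699]-90,'x',p@[.9699,.2436],o['tool_pos'][2],o['contact_force'])
E
python3 st.py
```

```text
time: 15.45
tool_pos: [530.7, 113.3, 195.3]
tcp_rot: [-3.107, -0.025, 0.239]
contact_force: [-0.4, 4.6, -0.3]
grip_width: 0.3
s 5.2297909417537625 x 2.078187518521406 195.27333533039595 [-0.43694489  4.61007667 -0.28740803]
```

```bash
python3 -m handwheel '{"translation":[[0.008,-0.039,-0.005],[0.008,-0.039,-0.007],[0.008,-0.039,-0.009],[0.008,-0.039,-0.012],[0.009,-0.038,-0.015],[0.009,-0.038,-0.017],[0.009,-0.038,-0.02],[0.009,-0.037,-0.022]],"twist":[0,0,0,0,0,0,0,0]}'; python3 st.py
```

```text
time: 16.45
tool_pos: [543.1, 62.5, 179.2]
tcp_rot: [-3.111, -0.028, 0.238]
contact_force: [1.4, 1.3, 2.2]
grip_width: 0.4
s -47.02270782538088 x 1.7265265907582636 179.21806782149912 [1.416051   1.28535805 2.19037491]
```

```bash
python3 -m handwheel '{"translation":[[0.004,-0.021,-0.014],[0.004,-0.021,-0.014],[0.004,-0.021,-0.015],[0.004,-0.021,-0.015],[0.004,-0.02,-0.016],[0.004,-0.02,-0.016],[0.004,-0.019,-0.017],[0.004,-0.019,-0.017]],"twist":[0,0,0,0,0,0,0,0]}'; python3 st.py
python3 - <<'E'
from h import *
c=snap('scene','scene9')
cv2.imwrite('pics/s9z.png',cv2.resize(c['img'][140:340,200:440,::-1],None,fx=3,fy=3,interpolation=2))
E
```

```text
time: 17.45
tool_pos: [547.3, 35.9, 157.9]
tcp_rot: [-3.111, -0.024, 0.238]
contact_force: [-0.0, 0.1, 0.3]
grip_width: 0.3
s -73.80211753261153 x -0.6923780715373444 157.88707087799247 [-0.01049767  0.10500062  0.34486798]
```

View pics/s9z.png

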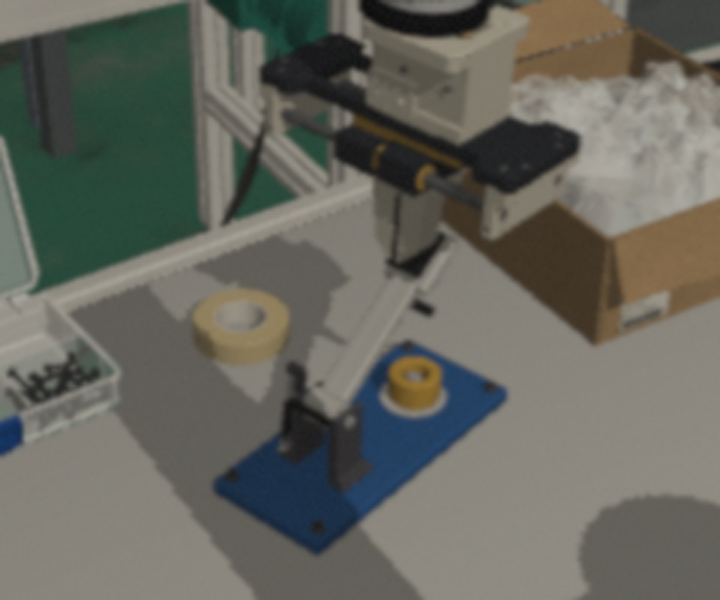

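```bash
python3 -m handwheel '{"translation":[[0.004,-0.014,-0.016],[0.004,-0.014,-0.016],[0.003,-0.012,-0.016],[0.003,-0.012,-0.016],[0.003,-0.011,-0.016],[0.003,-0.011,-0.016],[0.003,-0.01,-0.016],[0,0,0]],"twist":[0,0,0,0,0,0,0,0]}'; python3 st.py
python3 - <<'E'
from h import *
c=snap('scene','scene10')
cv2.imwrite('pics/s10z.png',cv2.resize(c['img'][140:340,200:440,::-1],None,fx=3,fy=3,interpolation=2))
E
```

```text
time: 18.5
tool_pos: [550.7, 22.0, 139.3]
tcp_rot: [-3.111, -0.023, 0.238]
contact_force: [0.3, 0.9, -0.5]
grip_width: 0.6
s -88.1669774457779 x -0.7884418877671344 139.26649557343967 [ 0.29926547  0.93743992 -0.47741488]
```

View pics/s10z.png

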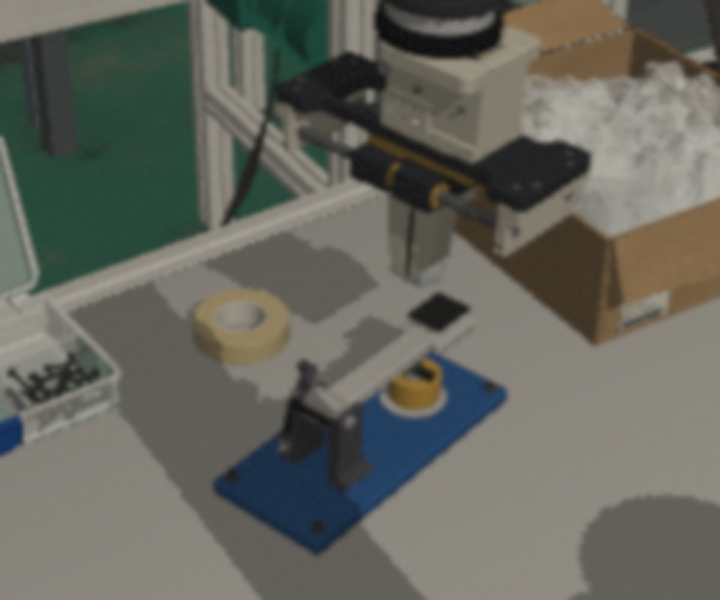

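```bash
python3 -m handwheel '{"translation":[[0.013,-0.045,0],[0.013,-0.045,0],[0.013,-0.045,0],[0.012,-0.04,-0.05],[0,0,-0.08],[0,0,-0.08],[0,0,-0.05],[0,0,0]],"twist":[0,0,0,0,0,0,0,0]}'; python3 st.py
python3 - <<'E'
from h import *
c=snap('scene','scene11')
cv2.imwrite('pics/s11z.png',cv2.resize(c['img'][140:340,200:440,::-1],None,fx=3,fy=3,interpolation=2))
E
```

```text
time: 19.55
tool_pos: [558.3, -6.1, 96.8]
tcp_rot: [-3.11, -0.022, 0.238]
contact_force: [0.5, 0.1, -0.0]
grip_width: 0.1
s -117.27023295672583 x -0.2585872053382149 96.79145236441703 [ 0.49728354  0.13738569 -0.01157863]
```

View pics/s11z.png

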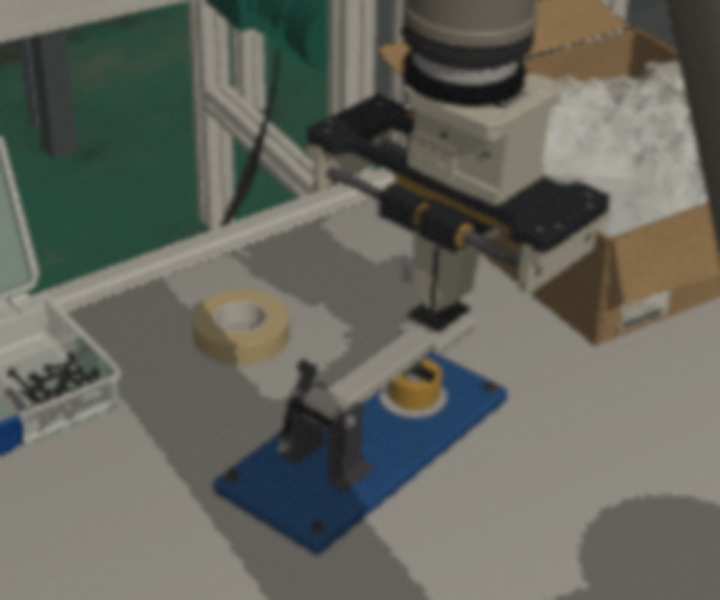

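```bash
python3 -m handwheel '{"translation":[[0,0,-0.005],[0,0,-0.005],[0,0,-0.005],[0,0,-0.004],[0,0,-0.003],[0,0,-0.003],[0,0,0],[0,0,0]],"twist":[0,0,0,0,0,0,0,0]}'; python3 st.py
```

```text
time: 20.6
tool_pos: [559.3, -6.0, 94.4]
tcp_rot: [-3.111, -0.025, 0.238]
contact_force: [0.2, 0.2, -0.1]
grip_width: 0.3
s -117.42793331055283 x 0.7165147109315887 94.44003143158946 [ 0.16090769  0.18406624 -0.14347459]
```

```bash
python3 -m handwheel '{"translation":[[0,0,-0.005],[0,0,-0.005],[0,0,-0.004],[0,0,-0.003],[0,0,-0.003],[0,0,0],[0,0,0],[0,0,0]],"twist":[0,0,0,0,0,0,0,0]}'; python3 st.py
```

```text
time: 21.6
tool_pos: [559.3, -6.0, 92.8]
tcp_rot: [-3.112, -0.026, 0.238]
contact_force: [-1.6, -0.2, 2.4]
grip_width: 0.4
s -117.44835557054509 x 0.7585907174912383 92.83972079199657 [-1.58809953 -0.16014035  2.44784266]
```

```bash
python3 -m handwheel '{"translation":[[0,0,0],[0,0,0],[0,0,0],[0,0,-0.002],[0,0,-0.002],[0,0,-0.002],[0,0,-0.002],[0,0,-0.002]],"twist":[0,0,0,0,0,0,0,0]}'; python3 st.py
```

```text
time: 22.6
tool_pos: [559.4, -6.1, 92.7]
tcp_rot: [-3.112, -0.026, 0.239]
contact_force: [-1.8, -0.1, 5.8]
grip_width: 0.6
s -117.49633941476978 x 0.7945204894694352 92.67443231086904 [-1.75782182 -0.11864919  5.79510587]
```

```bash
python3 -m handwheel '{"translation":[[0,0,-0.002],[0,0,-0.002],[0,0,-0.002],[0,0,-0.002],[0,0,-0.002],[0,0,-0.002],[0,0,-0.002],[0,0,-0.002]],"twist":[0,0,0,0,0,0,0,0]}'; python3 st.py
```

```text
time: 23.6
tool_pos: [559.4, -6.1, 92.7]
tcp_rot: [-3.113, -0.028, 0.239]
contact_force: [-1.6, -0.1, 6.1]
grip_width: 0.3
s -117.47671584840091 x 0.7924428206886989 92.66782144046519 [-1.55657274 -0.07198911  6.12455429]
```

```bash
python3 -m handwheel '{"translation":[[0,0,-0.003],[0,0,-0.003],[0,0,-0.003],[0,0,-0.003],[0,0,-0.003],[0,0,-0.003],[0,0,-0.003],[0,0,-0.003]],"twist":[0,0,0,0,0,0,0,0]}'; python3 st.py
```

```text
time: 24.6
tool_pos: [559.3, -6.1, 92.6]
tcp_rot: [-3.114, -0.029, 0.239]
contact_force: [-2.0, 0.5, 6.4]
grip_width: -0.1
s -117.4756035748031 x 0.742549040548763 92.60393661819937 [-2.02358868  0.51903631  6.42138591]
```

```bash
python3 -m handwheel '{"translation":[[0,0,-0.004],[0,0,-0.004],[0,0,-0.005],[0,0,-0.005],[0,0,-0.005],[0,0,-0.005],[0,0,-0.005],[0,0,-0.005]],"twist":[0,0,0,0,0,0,0,0]}'; python3 st.py
```

```text
time: 25.6
tool_pos: [559.3, -6.1, 92.5]
tcp_rot: [-3.115, -0.032, 0.24]
contact_force: [-3.7, 0.8, 9.6]
grip_width: 0.4
s -117.4640094465145 x 0.6875747247737877 92.47426719643666 [-3.73720615  0.76296033  9.55377889]
```

```bash
python3 -m handwheel '{"translation":[[0,0,-0.006],[0,0,-0.006],[0,0,-0.0065],[0,0,-0.0065],[0,0,-0.0065],[0,0,-0.0065],[0,0,-0.0065],[0,0,-0.0065]],"twist":[0,0,0,0,0,0,0,0]}'; python3 st.py
```

```text
time: 26.6
tool_pos: [559.2, -6.0, 92.4]
tcp_rot: [-3.117, -0.036, 0.241]
contact_force: [-4.7, 0.2, 11.0]
grip_width: 0.3
s -117.39322258496004 x 0.6204287827832503 92.39451083590663 [-4.66592788  0.1978899  11.01916811]
```

```bash
python3 -m handwheel '{"translation":[[0,0,-0.0075],[0,0,-0.0075],[0,0,-0.0075],[0,0,-0.0075],[0,0,-0.0075],[0,0,-0.0075],[0,0,-0.0075],[0,0,-0.0075]],"twist":[0,0,0,0,0,0,0,0]}'; python3 st.py
```

```text
time: 27.6
tool_pos: [559.1, -6.0, 92.3]
tcp_rot: [-3.119, -0.04, 0.243]
contact_force: [-5.0, -0.1, 12.2]
grip_width: 0.6
s -117.36411806262717 x 0.5558606623208522 92.33331089006516 [-4.98386853 -0.12833732 12.24439975]
```

```bash
python3 -m handwheel '{"translation":[[0,0,-0.0075],[0,0,-0.0075],[0,0,-0.0075],[0,0,0.02],[0,0,0.1],[0,0,0.3],[0,0,0.3],[0,0,0.3]],"twist":[0,0,0,0,0,0,0,0]}'; python3 st.py
python3 -m handwheel '{"translation":[[0,-0.1,0.2],[0,-0.2,0],[0,-0.2,0],[0,-0.2,0],[0,-0.2,0],[0,-0.1,0],[0,0,0],[0,0,0]],"twist":[0,0,0,0,0,0,0,0]}'
python3 - <<'E'
from h import *
import pickle
c=snap('scene','scene12')
cv2.imwrite('pics/s12z.png',cv2.resize(c['img'][180:330,240:420,::-1],None,fx=4,fy=4,interpolation=2))
c=snap('wrist','wrist12');pickle.dump(c,open('wrist12.pkl','wb'))
print(get_obs()['time'])
E
```

```text
time: 28.6
tool_pos: [556.9, -5.7, 247.7]
tcp_rot: [-3.117, -0.035, 0.243]
contact_force: [0.4, -0.0, 0.5]
grip_width: 0.5
s -116.5659257009093 x -1.4885543985701313 247.7155130946816 [ 0.42643352 -0.0499739   0.49398017]
time: 29.6
tool_pos: [558.2, -158.6, 288.9]
tcp_rot: [-3.123, -0.048, 0.245]
contact_force: [-1.3, 1.0, -0.1]
grip_width: 0.3
29.7
```

View pics/s12z.png

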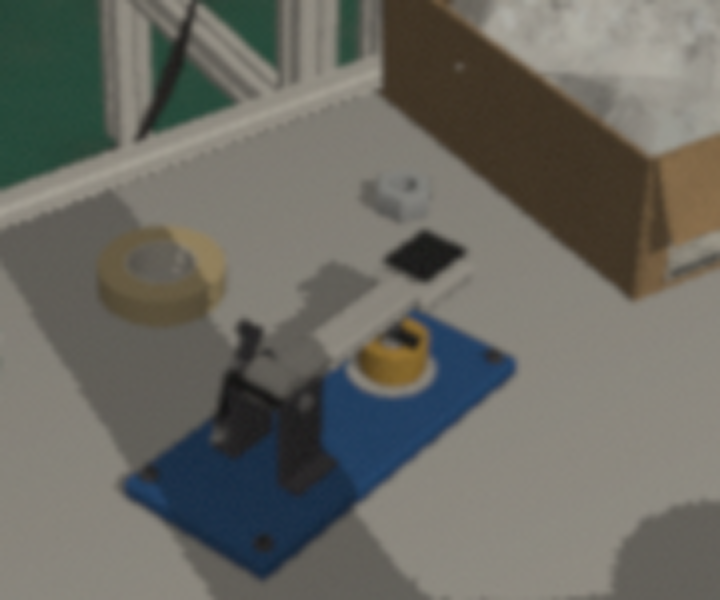

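View pics/wrist12.png

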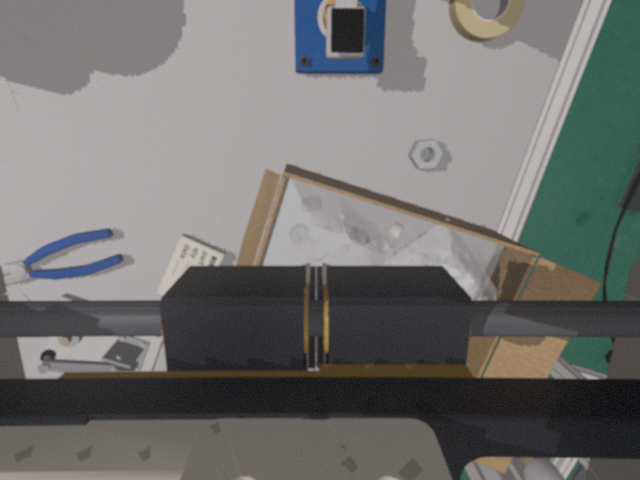

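```bash
python3 -c "
from h import *
print(get_obs()['contact_force']); print(close_job())"
```

```text
[1.18870343 0.31308792 0.02353628]
the job is handed in; nothing more can be done
None
```

The bushing is on the pin, the hold-down arm has snapped down onto it, and I pressed the pad before handing the job in at about 29.7 s. No verdict is reported, so these are my own last checks.

- **Bushing:** It lined up with the pin to about 0.3 mm before I lowered it. It met the plate at about 3 N and I let go. Pictures afterwards showed it flat, with the pin in its bore.
- **Pushing the arm over:** I pushed on the pad from behind. The force readings stayed below about 6 N, and the arm snapped down somewhere beyond about 50° past upright.
- **Pressing the pad:** The vertical force read 11.0 N, then 12.2 N one second later, so it was in the 10 to 15 N band for at least a second. That is longer than the half second asked for. Before that, I built up to it over about 4 s at 6 to 10 N. There was also a sideways drag of up to about 5 N, making about 13 N in total.
- **After retreating:** The arm stayed down, and the pad height (about 71 mm above the bench) fits a level arm on a seated bushing. The robot was touching nothing. I didn't touch the nut, tape roll or block. The nut and tape showed no visible shift; the block was outside my last close-up, so I did not recheck it.

**Limits of these checks:** Force was read only at the end of each one-second call, so I could not see peaks in between. The force readings also wander by about 1 N with nothing touching.

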